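Lay the crimp dies down on the pad

TASK

Two crimp die segments stand on the bare metal of the lay-out plate, one on either side of its black rubber pad. For inspection, lay both down where they are: push each one lightly near its top, from its outer side, so that it topples inward and lies flat on the rubber pad with its outer face up. Do not pick up, carry or shove them elsewhere, and leave the other parts standing and lying where they are.

Things in the scene. Friction and masses are not known exactly. Their poses are not given: they have to be found in the camera images.
- plate: fixed lay-out plate of bare aluminium, 220 (own x) x 240 (own y) x 8 mm thick, lying on the bench. Origin: middle of its underside. A black rubber pad 190 (x) x 110 (y) mm is let in flush with its top, in the middle, so bare aluminium shows on its left (+y) and right (-y) side.
- pad (a point): middle of the black rubber pad, on its surface, 8 mm above the bench; axes as the plate's. The pad reaches 95 mm either way along x and 55 mm either way along y.
- die_left: dark grey crimp die segment, 44 wide x 22 thick x 42 mm tall, 0.13 to 0.25 kg, standing on its foot on the bare aluminium left (+y side) of the pad. Origin: middle of its foot; own x along its width, own z up while it stands, own y across its thickness, outward, away from the pad (broad faces at y = +12 and -10 mm). When it lies as wanted its own y points up.
- die_right: dark grey crimp die segment, 44 wide x 22 thick x 42 mm tall, 0.13 to 0.25 kg, standing on its foot on the bare aluminium right (-y side) of the pad. Origin: middle of its foot; own x along its width, own z up while it stands, own y across its thickness, outward, away from the pad (broad faces at y = +12 and -10 mm). When it lies as wanted its own y points up.
- die_left_mid (a point): centre of the left die segment, 21 mm above its foot; 11 mm above the pad when it lies flat. Pushed inward near its top, it topples about its inner bottom edge (centre rising to 24 mm), is past balance at about 28 degrees and then falls by itself; pushed low down it slides instead.
- die_right_mid (a point): centre of the right die segment, 21 mm above its foot; 11 mm above the pad when it lies flat. Pushed inward near its top, it topples about its inner bottom edge (centre rising to 24 mm), is past balance at about 28 degrees and then falls by itself; pushed low down it slides instead.
- coupler: pale quick coupler with a red sleeve, 26 x 58 x 27 mm, lying across the far end of the pad; bystander. Origin: middle of its underside.
- adaptor_2: pale nickel hose adaptor with a thread at its top, 28 x 32 x 48 mm tall, standing on the bench left of the plate; bystander. Origin: middle of its foot.
- elbow: grey pipe elbow fitting, 65 x 67 x 24 mm, lying on the bench right of the plate; bystander. Origin: middle of its underside.
- adaptor: pale nickel hose adaptor with a thread at its top, 28 x 32 x 48 mm tall, standing on the bench right of the plate; bystander. Origin: middle of its foot.
- nipple: brass hex nipple, 31 x 59 x 27 mm, lying on the bench left of the plate; bystander. Origin: middle of its underside.
Mind the look-alikes: they are no part of the job. What is shaped like the die_left but pink or purple is not meant.

How it is judged (in metres and radians):
At the end, for the whole second after the job is handed in: Both die segments lie at rest flat on the plate, outer face up (own y within 0.15 rad of vertical, centre less than 16 mm above the pad), the centre of each over the rubber pad (within 95 mm along its x and 55 mm along its y of the middle) (angle between each of die_left, die_right's own y axis and vertical below 0.15 rad and height (world z) of each of die_left_mid, die_right_mid below 0.024 m and linear speed of each of die_left, die_right below 0.02 m/s and x of die_left_mid in the frame of pad between -0.095 and 0.095 m and y of die_left_mid in the frame of pad between -0.055 and 0.055 m and x of die_right_mid in the frame of pad between -0.095 and 0.095 m and y of die_right_mid in the frame of pad between -0.055 and 0.055 m); the robot touches nothing.
It fails at once if a die segment is lifted (its centre more than 34 mm above the pad; toppling raises it to 24 mm) (height (world z) of any of die_left_mid, die_right_mid above 0.042 m).
It fails at once if a die segment is carried or shoved elsewhere (its centre more than 80 mm from its start; toppling alone moves it about 35 mm) (distance of any of die_left_mid, die_right_mid from where it was at the start of the episode above 0.08 m).
It fails at once if a die segment is pinched or pushed hard (more than 15 N from the fingers) (contact force between the fingers and die_left above 15 N or contact force between the fingers and die_right above 15 N).
It fails at once if another part is displaced by more than 15 mm or knocked over (distance of any of coupler, adaptor_2, elbow, adaptor, nipple from where it was at the start of the episode above 0.015 m or angle between any of coupler, adaptor_2, elbow, adaptor, nipple's own z axis and vertical above 0.3 rad).
It also fails if it takes over 40 s, if anything falls off the work surface, if the arm or the gripper's body presses on something with over 40 N, if the wrist force passes 120 N, or if a joint passes its speed limit or range.

ROBOT

A 6-joint arm with a two-finger parallel gripper is mounted at the origin on a cart in front of the work surface, level with it; the furniture and walls round the work are solid. World frame = base frame: x ahead of the robot, y to its left, z up, the work surface at z = 0. Lengths are in mm, angles in rad, forces in N, time in s.
With the tool pointing down it reaches from about 375 to 975 mm from the base axis. Payload 3.8 kg.
Tool frame: the origin (TCP) lies midway between the tips of the shut fingers; the grasp point (between the pads) lies 19 mm behind it (r.grip_point_offset is the distance from the TCP to the grasp point, in mm); z points along the fingers, y is the line along which they close (so a half turn about z gives the same grasp; the last joint's range is limited). The gripper opens to 88 mm and grips with 3 to 60 N. Pads are 18 mm wide; open, the fingers measure 123 mm over their backs; the gripper's body (75 mm by 187 mm) begins 45 mm behind the grasp point.
Start: joints at [-1.335, 0.264, 1.604, -0, 1.274, -0.037], TCP at [181.859, -650.035, 238.706] pointing down, gripper open.
Joint ranges: [-2.63, 2.63], [-0.94, 2.18], [0.31, 2.57], [-1.31, 4.45], [0, 2.66], [-2.55, 2.55]. Speed limits (rad/s): [2.57, 2.57, 3.14, 3.14, 3.14, 3.14].

INTERFACE

Orientations are given as [roll, pitch, yaw] about the fixed x, y, z axes, in that order (R = Rz(yaw) Ry(pitch) Rx(roll)).
In Python, from plant import state, viewer, r gives the robot as it stands.
- The arm moves only by the tool jog_arm, called after "Call:" by a JSON object that holds its "op" and its "data". Schema: {"type":"object","properties":{"segments":{"type":"array","items":{"type":"object","properties":{"aperture":{"type":"number"},"sx":{"type":"number"},"sy":{"type":"number"},"sz":{"type":"number"},"drx":{"type":"number"},"dry":{"type":"number"},"drz":{"type":"number"}},"additionalProperties":false,"required":["aperture"]},"minItems":1,"maxItems":20},"force":{"type":"number"},"only":{"type":"string"},"quiet":{"type":"boolean"},"lines":{"type":"string"}},"required":["segments"],"additionalProperties":false}. segments is a list of rows, 1 to 20 of them, each an object with the fields aperture (the finger opening in mm), sx, sy, sz (the shift in a scale on which 1.0 is 750 mm), drx, dry, drz (a rotation vector in shares of pi rad (1.0 is pi rad)); a field left out counts as zero (the opening has to be given); each row is the pose to reach, as a shift and turn from the pose commanded when the call began, along the tool's axes at that moment; what a row does not reach only later rows make up. A row lasts 1/8 s, in which the tool goes at most 62.5 mm and 0.188 rad, less where a joint would pass 70% of its speed; a pose out of reach is approached as far as the arm can. The fingers move at their own pace and stop on an object; force is the grip in N (left out, the last holds). Time passes only in rows, so rows that do not move let the fingers close. The tool returns the time, the measured TCP pose, the force, the opening and the grip force at its end. only (a regular expression) keeps the lines of the reply that match it, lines (a string "A,B") keeps lines A to B, and quiet returns only ok. No shift or turn number may pass 1 either way. Input that does not fit is refused with a message, and nothing moves.
- state(): the state, without advancing time (a new reading comes with each control period).
- viewer.read_camera(name): name is "scene" or "top" or "wrist"; returns the picture (384x512x3 uint8, blue, green, red); there is no depth.
- viewer.camera_info(name): a dict with "fov_y" (degrees; the focal length in pixels is half the picture's height over the tangent of half this angle, whatever the lens; pixels are square), "cx", "cy" (the principal point, pixels), "xyz" and "attitude" of the camera in the world. Camera axes: x right, y up, looking along -z (the intrinsics and any distortion apply to the point x, -y, -z); pixel columns grow to the right and rows downward; lengths in mm; the calibration is good to about 2 mm. A picture is of the moment at which its call begins: read the wrist's pose just before it. camera_info takes no time and is no camera call; for the wrist camera it gives the pose at the moment of the call.
- r.sign_off(): hands the job in; it is judged then, once.
The state is a dict: "time_s": time; "joint_pos": joint angles; "joint_velocities": joint speeds; "joint_efforts": joint torques, N m; "position": TCP position; "tool_rot": TCP orientation; "contact_force": force on the tool from outside, world axes, zero at the start; "torque": the same for the moment, N m; "width": finger opening in mm; "finger_force": force on a finger pad.
Only numpy, scipy, OpenCV 4.12 (cv2) and the standard library are available. Lean on these libraries where they do the work, as an engineer would, in place of code of your own. Each camera call takes 0.05 s, during which the arm holds its last target. There are 200 camera calls.

## Working session

There is one attempt and no reset: what is moved stays moved. The work goes in short steps, Python scripts to look and compute and a tool call to move; the robot and the scene stay as the last step left them, time stands still between calls to the robot, and variables do not carry over. Pictures are saved under pics/ and viewed, at most 10 in all, crops included, and the job is handed in when it is done.

```bash
mkdir -p pics; ls
```

Run:
```python
from plant import state, viewer, r
import cv2
s=state();print(s['time_s'],s['position'],s['tool_rot'],s['width'])
for n in("scene","top","wrist"):
    print(n,viewer.camera_info(n))
a=viewer.read_camera("scene");b=viewer.read_camera("top")
cv2.imwrite("pics/scene.png",a);cv2.imwrite("pics/top.png",b)
```

```text
pics
0.0 [ 181.70763597 -649.35870532  237.3933418 ] [-3.13941243e+00 -6.76870269e-05  2.72844949e-01] 88.10577288939243
scene {'fov_y': 57.19391438108612, 'cx': 254.3112993338367, 'cy': 192.28294167417866, 'xyz': array([ 117.97611489, -613.98860055,  449.87111402]), 'attitude': array([ 1.09753686,  0.0215621 , -0.60446772])}
top {'fov_y': 46.08506852697363, 'cx': 248.91353031150425, 'cy': 194.4262511932485, 'xyz': array([ 481.7077684 ,   32.18029638, 1021.46127359]), 'attitude': array([ 0.07519946, -0.01446263, -1.54800999])}
wrist {'fov_y': 61.33084064431407, 'cx': 254.83858568099993, 'cy': 192.97458333142072, 'xyz': array([ 247.11655005, -631.22810202,  383.54037372]), 'attitude': array([-0.27232088,  0.0013583 , -1.29665849])}
```

View pics/top.png

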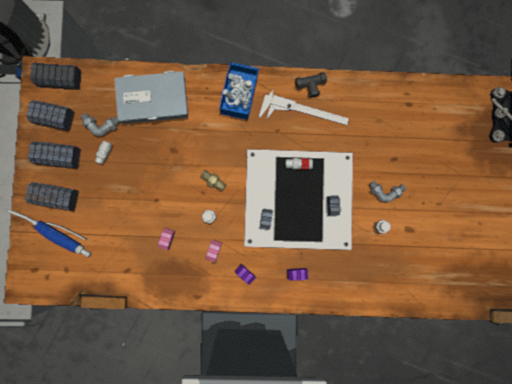

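View pics/scene.png

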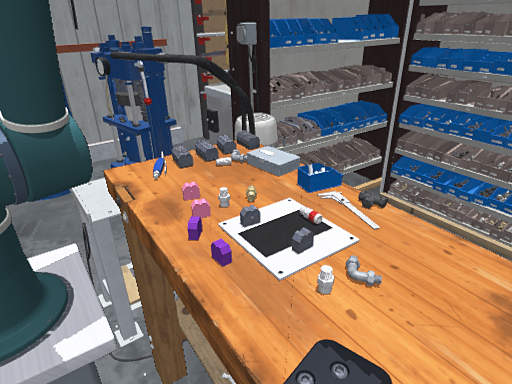

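Top view: grey dies stand on the white plate at about (266,219) (left) and (334,206) (right). The pink parts at (166,239) and (214,252) and the purple ones at (245,274) and (297,274) are off the plate and the wrong colour. The grey blocks in the far left rows are also off the plate. Next I measure and confirm in a crop.

Create h.py:
```python
import numpy as np, cv2
from scipy.spatial.transform import Rotation as R
def ray(ci,uv,z,H=384):
    uv=np.atleast_2d(np.asarray(uv,float)); f=H/2/np.tan(np.radians(ci['fov_y'])/2)
    d=np.c_[(uv[:,0]-ci['cx'])/f,-(uv[:,1]-ci['cy'])/f,-np.ones(len(uv))]
    d=d@R.from_euler('xyz',ci['attitude']).as_matrix().T
    return ci['xyz']+d*((z-ci['xyz'][2])/d[:,2])[:,None]
```

Run:
```python
from plant import viewer
from h import *
ci=viewer.camera_info("top");b=cv2.imread("pics/top.png")
g=b.max(2);hsv=cv2.cvtColor(b,cv2.COLOR_BGR2HSV)
def big(m,z,n,k=1):
    cs=sorted(cv2.findContours(m,cv2.RETR_EXTERNAL,2)[0],key=cv2.contourArea)[::-1][:k]
    for c in cs:
        q=ray(ci,c[:,0],z)[:,:2].astype(np.float32);rc=cv2.minAreaRect(q);print(n,np.round(cv2.boxPoints(rc)),rc)
roi=np.zeros_like(g);roi[145:255,240:358]=255
big(((g>170)&(hsv[...,1]<50)&(roi>0)).astype('uint8')*255,8,'plate')
big(((g<32)&(roi>0)).astype('uint8')*255,8,'pad')
big(((g<150)&(g>40)&(hsv[...,1]<110)&(roi>0)).astype('uint8')*255,50,'die',3)
cv2.imwrite("pics/crop.png",cv2.resize(b[145:255,240:358],None,fx=5,fy=5,interpolation=2))
print(R.from_euler('xyz',[-3.1394,0,.2728]).as_matrix().round(3))
```

```text
plate [[ 441. -212.]
 [ 659. -214.]
 [ 661.   26.]
 [ 443.   28.]] ((551.2193603515625, -92.9500732421875), (239.85543823242188, 218.49436950683594), 89.5231704711914)
pad [[ 460. -129.]
 [ 558. -130.]
 [ 559.  -42.]
 [ 460.  -41.]] ((509.20635986328125, -85.39303588867188), (87.51181030273438, 98.2672119140625), 89.5414810180664)
die [[ 513. -148.]
 [ 513. -178.]
 [ 559. -177.]
 [ 558. -146.]] ((535.601318359375, -162.24462890625), (45.40388107299805, 30.472232818603516), 1.3670421838760376)
die [[480. -26.]
 [524. -32.]
 [527.  -8.]
 [483.  -3.]] ((503.55682373046875, -17.28998374938965), (23.725847244262695, 44.406951904296875), 82.95134735107422)
die [[ 456. -140.]
 [ 639. -141.]
 [ 640.  -36.]
 [ 457.  -34.]] ((548.0958862304688, -87.8993911743164), (105.3157730102539, 182.9728240966797), 89.4741439819336)
[[ 0.963  0.269 -0.001]
 [ 0.269 -0.963  0.002]
 [-0.    -0.002 -1.   ]]
```

View pics/crop.png

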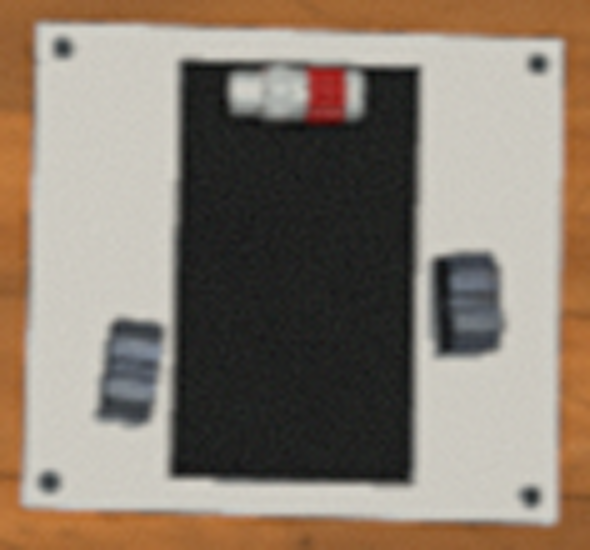

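The crop confirms both dark grey dies on the bare metal, left at about (130,370) and right at about (468,303). The plate measures 240x218 mm, which matches. With parallax removed, the right die's top is centred near (536,-166) with its outer face at y=-178. The left die's centre is near (503,-17), with its outer face at y=-5 and a yaw of -7°. I go to the outer side of the right die first, fingers shut.

Careful with the scale: shifts go in shares of 750 mm and turns go in shares of pi rad. That gives: 458 mm / 750 = 0.6107, -323 mm / 750 = -0.4307, -1.32 rad / 3.1416 = -0.4202.

Call:
{"op": "jog_arm", "data": {"segments": [{"aperture":0,"sx":0.6107,"sy":-0.4307,"sz":0.116,"drz":-0.4202},{"aperture":0,"sx":0.6107,"sy":-0.4307,"sz":0.116,"drz":-0.4202},{"aperture":0,"sx":0.6107,"sy":-0.4307,"sz":0.116,"drz":-0.4202},{"aperture":0,"sx":0.6107,"sy":-0.4307,"sz":0.116,"drz":-0.4202},{"aperture":0,"sx":0.6107,"sy":-0.4307,"sz":0.116,"drz":-0.4202},{"aperture":0,"sx":0.6107,"sy":-0.4307,"sz":0.116,"drz":-0.4202},{"aperture":0,"sx":0.6107,"sy":-0.4307,"sz":0.116,"drz":-0.4202},{"aperture":0,"sx":0.6107,"sy":-0.4307,"sz":0.116,"drz":-0.4202},{"aperture":0,"sx":0.6107,"sy":-0.4307,"sz":0.116,"drz":-0.4202},{"aperture":0,"sx":0.6107,"sy":-0.4307,"sz":0.116,"drz":-0.4202},{"aperture":0,"sx":0.6107,"sy":-0.4307,"sz":0.116,"drz":-0.4202},{"aperture":0,"sx":0.6107,"sy":-0.4307,"sz":0.116,"drz":-0.4202},{"aperture":0,"sx":0.6107,"sy":-0.4307,"sz":0.116,"drz":-0.4202}]}}

```text
time_s: 1.72
position: [535.2, -217.0, 152.0]
tool_rot: [3.141, 0.0, 1.591]
contact_force: [-0.3, 0.2, -0.7]
width: 0.4
finger_force: 0.0
```

Run:
```python
from plant import viewer,state
from h import *
print(state()['joint_pos'])
cv2.imwrite("pics/w1.png",viewer.read_camera("wrist"))
```

```text
[-4.28196687e-01  1.50723454e-01  1.90607022e+00 -2.35706401e-04
  1.08438362e+00 -4.47851517e-01]
```

View pics/w1.png

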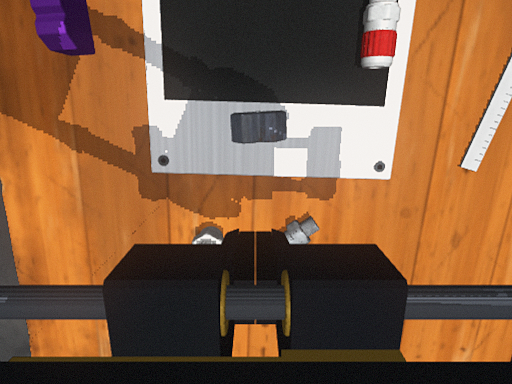

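The wrist view shows the right die at (258,126) and the fingertips at about (255,240), with the adaptor at (208,235) and elbow at (300,230) nearby. I check clearances before descending.

Run:
```python
from plant import viewer
from h import *
t=viewer.camera_info("top");w=viewer.camera_info("wrist")
print("adaptor,elbow ends,adaptor2,nipple (top)",ray(t,[(383,227),(372,186),(387,199),(403,185)],20).round(),ray(t,[(208,217),(213,180)],20).round())
print("die right wrist top z50: outer edge L,R, inner L,R",ray(w,[(233,142),(286,138),(232,113),(285,110)],50).round(1))
print("same z8",ray(w,[(233,142),(286,138)],8).round(1))
```

```text
adaptor,elbow ends,adaptor2,nipple (top) [[ 492. -280.   20.]
 [ 583. -255.   20.]
 [ 555. -289.   20.]
 [ 587. -325.   20.]] [[505. 109.  20.]
 [588. 100.  20.]]
die right wrist top z50: outer edge L,R, inner L,R [[ 516.8 -177.6   50. ]
 [ 557.1 -173.7   50. ]
 [ 516.  -156.1   50. ]
 [ 555.4 -153.1   50. ]]
same z8 [[ 514.1 -182.5    8. ]
 [ 561.2 -178.     8. ]]
```

Both views agree, with the outer face at about -177. I descend and close the gap.

In the tool's units: 108 mm / 750 = 0.144, 80 mm / 750 = 0.1067.

Call:
{"op": "jog_arm", "data": {"segments": [{"aperture":0,"sz":0.0533},{"aperture":0,"sz":0.1067},{"aperture":0,"sz":0.144},{"aperture":0,"sx":0.0133,"sz":0.144},{"aperture":0,"sx":0.024,"sz":0.144},{"aperture":0,"sx":0.032,"sz":0.144},{"aperture":0,"sx":0.032,"sz":0.144}]}}

```text
time_s: 2.65
position: [536.3, -191.3, 45.2]
tool_rot: [3.139, 0.001, 1.594]
contact_force: [0.4, 0.5, 0.2]
width: 0.1
finger_force: 0.0
```

Call:
{"op": "jog_arm", "data": {"segments": [{"aperture":0,"sx":0.004},{"aperture":0,"sx":0.0067},{"aperture":0,"sx":0.0093},{"aperture":0,"sx":0.012},{"aperture":0,"sx":0.0147},{"aperture":0,"sx":0.0173}]}}

```text
time_s: 3.4
position: [535.0, -178.4, 43.6]
tool_rot: [-3.141, -0.0, 1.593]
contact_force: [0.1, -0.4, 0.9]
width: 0.8
finger_force: 0.3
```

In the tool's units: 12 mm / 750 = 0.016, 10 mm / 750 = 0.0133.

Call:
{"op": "jog_arm", "data": {"segments": [{"aperture":0,"sx":0.0027},{"aperture":0,"sx":0.0053},{"aperture":0,"sx":0.008},{"aperture":0,"sx":0.0107},{"aperture":0,"sx":0.0133},{"aperture":0,"sx":0.016},{"aperture":0,"sx":0.016},{"aperture":0,"sx":0.016}]}}

```text
time_s: 4.4
position: [534.8, -166.6, 43.7]
tool_rot: [3.142, 0.0, 1.593]
contact_force: [-0.0, -0.2, 1.1]
width: 0.1
finger_force: 0.0
```

Run:
```python
from plant import viewer,state
from h import *
a=viewer.read_camera("scene")[180:310,200:400];b=viewer.read_camera("top")[145:255,240:358]
a=cv2.resize(a,(400,260));b=cv2.resize(b,(354,330));o=np.zeros((330,760,3),'uint8');o[:260,:400]=a;o[:,406:]=b
cv2.imwrite("pics/p2.png",o)
```

```text
(no output)
```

View pics/p2.png

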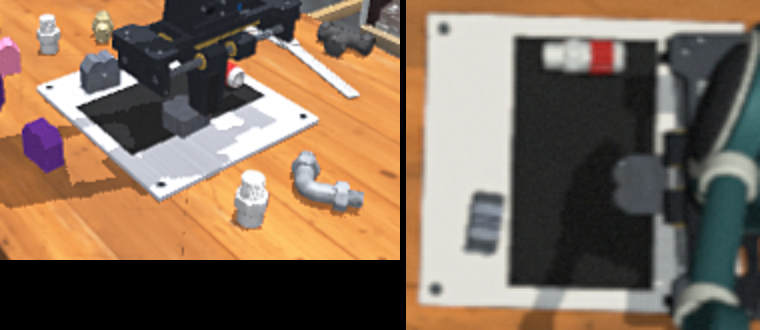

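The right die lies flat on the pad (crop, about (638,184)). I retreat outward and up, then go over to the outer side of the left die.

In the tool's units: 196 mm / 750 = 0.2613, 100 mm / 750 = 0.1333, 0.153 rad / 3.1416 = 0.0487.

Call:
{"op": "jog_arm", "data": {"segments": [{"aperture":0,"sx":-0.016},{"aperture":0,"sx":-0.016,"sz":-0.08},{"aperture":0,"sx":-0.016,"sz":-0.1467},{"aperture":0,"sx":0.0533,"sy":-0.0107,"sz":-0.1467,"drz":0.0159},{"aperture":0,"sx":0.1333,"sy":-0.02,"sz":-0.1467,"drz":0.0318},{"aperture":0,"sx":0.2,"sy":-0.0293,"sz":-0.1467,"drz":0.0487},{"aperture":0,"sx":0.2613,"sy":-0.0293,"sz":-0.1467,"drz":0.0487},{"aperture":0,"sx":0.2613,"sy":-0.0293,"sz":-0.1467,"drz":0.0487},{"aperture":0,"sx":0.2613,"sy":-0.0293,"sz":-0.1467,"drz":0.0487}]}}

```text
time_s: 5.62
position: [508.8, 28.2, 153.8]
tool_rot: [3.141, 0.001, 1.44]
contact_force: [-0.3, -0.1, -0.4]
width: 0.6
finger_force: 0.0
```

Run:
```python
from plant import viewer,state
from h import *
s=state();print(s['position'],s['tool_rot'])
w=viewer.camera_info("wrist");b=viewer.read_camera("wrist");cv2.imwrite("pics/w3.png",b)
for y in (20,): print(w)
```

```text
[508.76779197  28.1549794  153.77593426] [3.14127987e+00 6.41654862e-04 1.44030778e+00]
{'fov_y': 61.33084064431407, 'cx': 254.83858568099993, 'cy': 192.97458333142072, 'xyz': array([516.8172247 ,  96.36764645, 299.88595597]), 'attitude': array([-0.27308363,  0.000393  , -0.12912949])}
```

View pics/w3.png

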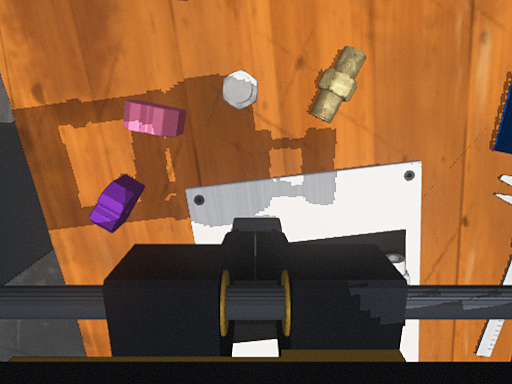

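The wrist view looks outward. Adaptor_2 at (240,90) and the nipple at (340,85) are well clear, so I descend and push inward.

In the tool's units: 110 mm / 750 = 0.1467, 80 mm / 750 = 0.1067.

Call:
{"op": "jog_arm", "data": {"segments": [{"aperture":0,"sz":0.0533},{"aperture":0,"sz":0.1067},{"aperture":0,"sz":0.1467},{"aperture":0,"sx":-0.0107,"sz":0.1467},{"aperture":0,"sx":-0.0187,"sz":0.1467},{"aperture":0,"sx":-0.024,"sz":0.1467},{"aperture":0,"sx":-0.024,"sz":0.1467}]}}

```text
time_s: 6.55
position: [507.3, 10.5, 45.1]
tool_rot: [3.139, -0.0, 1.439]
contact_force: [-0.1, -0.4, -0.2]
width: 0.6
finger_force: 0.0
```

Call:
{"op": "jog_arm", "data": {"segments": [{"aperture":0,"sx":-0.004},{"aperture":0,"sx":-0.0067},{"aperture":0,"sx":-0.0093},{"aperture":0,"sx":-0.012},{"aperture":0,"sx":-0.0147},{"aperture":0,"sx":-0.0173},{"aperture":0,"sx":-0.02},{"aperture":0,"sx":-0.0227},{"aperture":0,"sx":-0.0253},{"aperture":0,"sx":-0.028},{"aperture":0,"sx":-0.0307},{"aperture":0,"sx":-0.0333},{"aperture":0,"sx":-0.036},{"aperture":0,"sx":-0.0373},{"aperture":0,"sx":-0.0373},{"aperture":0,"sx":-0.0373}]}}

```text
time_s: 8.55
position: [502.5, -16.7, 43.7]
tool_rot: [3.142, -0.0, 1.44]
contact_force: [-0.5, -0.1, 0.0]
width: 0.2
finger_force: 0.0
```

Run:
```python
from plant import viewer
from h import *
a=viewer.read_camera("scene")[180:310,200:400];b=viewer.read_camera("top")[145:255,240:358]
a=cv2.resize(a,(400,260));b=cv2.resize(b,(354,330));o=np.zeros((330,760,3),'uint8');o[:260,:400]=a;o[:,406:]=b
cv2.imwrite("pics/p4.png",o)
```

```text
(no output)
```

View pics/p4.png

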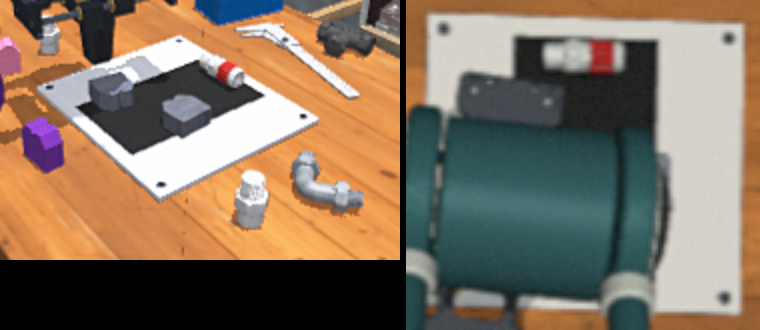

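Both dies seem to be down: in the scene crop the left is at (112,90) and the right at (186,115). I retreat to clear the top view and measure.

In the tool's units: 300 mm / 750 = 0.4, 250 mm / 750 = 0.3333.

Call:
{"op": "jog_arm", "data": {"segments": [{"aperture":0,"sx":0.016},{"aperture":0,"sx":0.016,"sz":-0.08},{"aperture":0,"sx":0.016,"sz":-0.16},{"aperture":0,"sx":0.0933,"sz":-0.16},{"aperture":0,"sx":0.1733,"sz":-0.16},{"aperture":0,"sx":0.2533,"sz":-0.16},{"aperture":0,"sx":0.3333,"sz":-0.16},{"aperture":0,"sx":0.4,"sz":-0.16},{"aperture":0,"sx":0.4,"sz":-0.16},{"aperture":0,"sx":0.4,"sz":-0.16}]}}

```text
time_s: 9.9
position: [541.0, 280.9, 163.3]
tool_rot: [-3.141, 0.001, 1.441]
contact_force: [0.6, -1.1, -0.4]
width: -0.1
finger_force: 0.0
```

Run:
```python
from plant import viewer
from h import *
ci=viewer.camera_info("top");im=viewer.read_camera("top");g=im.max(2)
p0=cv2.imread("pics/top.png")
roi=np.zeros_like(g);roi[170:246,250:350]=255
m=((g>45)&(g<150)&(roi>0)).astype('uint8')
m=cv2.morphologyEx(m,cv2.MORPH_OPEN,np.ones((5,5)))
for c in cv2.findContours(m,cv2.RETR_EXTERNAL,2)[0]:
    q=ray(ci,c[:,0],30)[:,:2].astype(np.float32);rc=cv2.minAreaRect(q);print(rc,'rel pad',np.array(rc[0])-[551,-93])
a=viewer.read_camera("scene")[180:310,200:400];b=im[145:255,240:358]
a=cv2.resize(a,(400,260));b=cv2.resize(b,(354,330));o=np.zeros((330,760,3),'uint8');o[:260,:400]=a;o[:,406:]=b
cv2.imwrite("pics/p5.png",o)
```

```text
((486.35113525390625, -33.79573440551758), (8.7485990524292, 11.006888389587402), 1.3045321702957153) rel pad [-64.64886475  59.20426559]
((501.7532653808594, -36.80326461791992), (13.154314041137695, 13.241068840026855), 1.3155027627944946) rel pad [-49.24673462  56.19673538]
((534.8639526367188, -133.27584838867188), (44.37716293334961, 39.80696105957031), 0.7314419150352478) rel pad [-16.13604736 -40.27584839]
```

View pics/p5.png

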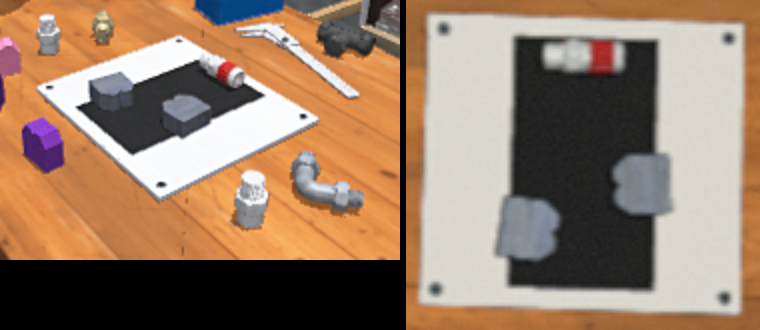

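Both dies lie flat, outer face up. The right one's centre is at y=-40 in the pad frame. The left one's centre is about 12 mm inside the pad edge (y≈+43). The bystanders haven't moved and the robot is clear.

```bash
python3 -c "
from plant import r
print(r.sign_off())"
```

```text
the job is handed in; nothing more can be done
None
```

Both die segments were toppled inward and lie flat on the rubber pad, outer face up, with the other parts where they were, and the job is handed in at about 10 s of robot time (the sign-off printed no verdict).

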